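# Clamp the slide chamber in its holder

### The arm

A 6-joint arm with a two-finger parallel gripper is mounted at the origin on the work surface. World frame = base frame: x ahead of the robot, y to its left, z up, the work surface at z = 0. Lengths are in m, angles in degrees, forces in N, time in s.
With the tool pointing down it reaches from about 0.4 to 0.825 m from the base axis. Payload 7 kg.
Tool frame: the origin (TCP) lies on the centre line of the jaws, within the pads' length; the fingertips stand 25 mm ahead of it and the grasp point (between the pads) lies 6 mm ahead of it; x points along the fingers, z is the direction in which the jaws open and shut, and the axes are right-handed (so a half turn about x gives the same grasp; the last joint's range is limited). The gripper opens to 88 mm and grips with 3 to 60 N. Pads are 19 mm wide; open, the fingers measure 130 mm over their backs; the gripper's body (78 mm by 193 mm) begins 47 mm behind the grasp point.
Start: joints at [-50.701, 20.546, 0.682, 0, -70.136, -16.507], TCP at [0.261, -0.622, 0.252] pointing down, gripper open.
Joint ranges: [-176.03, 176.03], [-82.01, 121.73], [-58.28, 71.71], [-173.87, 95.51], [-174.79, -0.11], [-173.66, 173.66]. Speed limits (degrees/s): [136.94, 136.94, 172.46, 180, 180, 180].

### API

Orientations are given as [roll, pitch, yaw] about the fixed x, y, z axes, in that order (R = Rz(yaw) Ry(pitch) Rx(roll)).
In Python, from plant import ctrl gives the robot as it stands. The module is installed in compiled form; this text tells all that it offers.
- The arm moves only by the tool send_rows, never from a script. Its argument "deltas" is a list of rows, each an object of numbers: "dx", "dy", "dz": the shift along the tool's x, y, z in mm; "ax", "ay", "az": the turn, a rotation vector about the tool's x, y, z in units of 5 degrees (1.0 is 5 degrees); "fingers": the opening, from 0 (shut) to 1 (fully open). A call has 1 to 12 rows; each row shifts and turns the commanded pose from where the row before left it, along the tool's axes as they then stand; what a row does not reach is not made up. A row lasts 1/8 s, in which the tool goes at most 62.5 mm and 10.7 degrees, less where a joint would pass 70% of its speed; a pose out of reach is approached as far as the arm can. A call with a gripper value outside its range is refused whole. The fingers move at their own pace and stop on an object; the grip force is fixed at half the most. Time passes only in rows, so rows that do not move let the fingers close. It gives the time, the measured TCP pose, the force and the opening at its end, in the units of the state.
- ctrl.get_obs(): the state, without advancing time (a new reading comes with each control period).
- ctrl.snapshot(name): name is "scene" or "side" or "wrist"; returns a dict with "image" (420x560x3 uint8, blue, green, red), "fx", "fy", "cx", "cy" (pixels), "R" (3x3) and "t" (3): a world point X has camera coordinates R X + t; the wrist camera has in their place "hand_eye" (4x4, takes a point from camera to tool coordinates, whose origin is the TCP and whose axes are the tool frame's). Camera axes: x right, y down, z forward; pixel columns grow to the right and rows downward; lengths in m; the calibration is good to about 2 mm. A picture is of the moment at which its call begins: read the wrist's pose just before it. There is no depth.
- ctrl.close_job(): hands the job in, once; it reports no verdict.
The state is a dict: "clock": time; "joint_pos": joint angles; "qvel": joint speeds; "tau": joint torques, N m; "tool_pos": TCP position; "orientation": TCP orientation; "force": force on the tool from outside, world axes, zero at the start; "moment": the same for the moment, N m; "opening": finger opening in m.
Only numpy, scipy, OpenCV 4.12 (cv2) and the standard library are available. Lean on these libraries where they do the work, as an engineer would, in place of code of your own. Each camera call takes 0.05 s, during which the arm holds its last target.

### The job

Clamp the slide chamber that lies in its holder: swing the clamp strap round over it with the back of a finger until the strap is fully home, and only then push the cam lever down with a fingertip as far as it goes. The chamber stays seated in its nest, and the lab things standing around are left where they are.

Things in the scene. Friction and masses are not known exactly. Their poses are not given: they have to be found in the camera images.
- clamp: Fixed holder: bare aluminium base plate 110 (x) x 220 (y) x 12 mm, at a yaw within 0.45 rad of zero. Origin: centre of the plate's underside, on the table; z up. Low dark rails at its middle (tops 20 mm above the table) form the chamber's nest. A dark pivot post stands at clamp y = +80 mm, a dark catch at y = -80 mm.
- pivot (a point): Point on the vertical axis about which the strap swings, 49 mm above the table (mid-thickness of the strap); fixed at clamp (0, 80, 49) mm. Its axes are the clamp's.
- catch (a point): Middle of the top of the catch's lip, 66 mm above the table, at clamp (12, -80) mm. The lip spans clamp x -4 to 28 mm and 18 mm in y; its post is at x 14 to 28 mm. The strap's end swings in under the lip.
- strap (a joint): Swing angle of the steel strap, rad: 0 = fully home (hard stop), up to 1.45 open; starts 0.75 to 1.35. At angle a it points from the pivot along clamp (-sin a, -cos a). 24 mm wide, 42 to 56 mm above the table, end 166 mm from the pivot axis. Stiff pivot (0.12 N m, about 1 N at the tab): it stays where it is left.
- push_face (a point): Where to push the strap: on its side face, 130 mm from the pivot axis, 12 mm off the strap's centre line, 55 mm above the table. A tab 24 mm long and 8 mm thick stands on the strap here, flush with the side: the flat face reaches from 42 to 83 mm above the table. Axes turn with the strap: point +x is the way to push, -y points to the strap's end.
- cam_axle (a point): Axle of the cam lever, on the strap's centre line 80 mm from the pivot axis, 66 mm above the table, between two small ears. Over the middle of the chamber when the strap is home.
- lever (a joint): Cam lever on the strap, rad: 0 = raised, 0.85 = right down, level (hard stop); starts 0 to 0.15. Slope above level = 0.85 minus this. The handle points from the axle towards the pivot, in the strap's vertical plane; 16 mm wide with a black 24 mm wide grip, end 100 mm from the axle. Stiff (2 to 5 N pushing on the grip); stays where it is left.
- lever_grip (a point): Middle of the upper face of the lever's black grip (24 x 30 mm), where to push it down: 85 mm along the handle from the axle and 7 mm above the handle's axis line. With the lever down it is 73 mm above the table, 5 mm short of the pivot axis.
- pad: Round rubber pressure pad, 32 mm across, hanging under the strap below the cam axle. Origin at the middle of its lower face. The cam drives it down 7 mm, onto the chamber (springy, presses with some 5 N); it meets the chamber at a lever value of about 0.71.
- chamber: Flat grey slide chamber 64 x 76 x 16 mm with two glass slides showing on top, 0.15 kg, loose in the nest (2 mm play); top 28 mm above the table. Origin: centre of its underside; z up.
- bottle: Bystander: clear reagent bottle with blue cap, 52 mm across, 115 mm high. Origin: centre of its underside.
- jar: Bystander: amber glass jar, 48 mm across, 60 mm high. Origin: centre of its underside.
- beaker: Bystander: small open glass beaker, 56 mm across, 70 mm high. Origin: centre of its underside.
- slidebox: Bystander: white slide box with orange lid, 87 x 97 x 32 mm. Origin: centre of its underside.

How it is judged (in metres and radians):
On the way, in this order (a step that is already met when the one before it is completed fails the run):
1. the strap is fully home over the chamber, the lever still up (value of joint strap below 0.06 rad and value of joint lever below 0.4 rad), for 0.2 s.
2. with the strap home, the lever is right down and the pad presses on the chamber (value of joint strap below 0.06 rad and value of joint lever above 0.78 rad and contact force between pad and chamber above 2 N), for 0.2 s.
At the end, for the whole second after the job is handed in: Strap within 0.06 rad of home, lever at 0.78 rad or more of its 0.85, pad pressing on the chamber with over 2 N; chamber flat in its nest (within 8 mm of the clamp's middle, not raised over 4 mm); bystanders upright and within 25 mm of where they stood; all at rest (all of step 2 and horizontal distance between chamber and clamp below 0.008 m and z of chamber in the frame of clamp below 0.016 m and angle between chamber's own z axis and vertical below 0.08 rad and distance of each of bottle, jar, beaker, slidebox from where it was at the start of the episode below 0.025 m and angle between each of bottle, jar, beaker, slidebox's own z axis and vertical below 0.2 rad and velocity of joint lever between -0.05 and 0.05 rad/s and velocity of joint strap between -0.05 and 0.05 rad/s); the robot touches nothing.
It fails at once if the lever is pushed down before the strap is home (value of joint lever above 0.4 rad and value of joint strap above 0.1 rad).
It fails at once if the chamber is lifted or pushed out of its nest (not (horizontal distance between chamber and clamp below 0.008 m) or not (z of chamber in the frame of clamp below 0.016 m) or not (angle between chamber's own z axis and vertical below 0.08 rad)).
It fails at once if a bystander is moved more than 25 mm, lifted or tipped (not (distance of bottle from where it was at the start of the episode below 0.025 m) or not (angle between bottle's own z axis and vertical below 0.2 rad) or not (distance of jar from where it was at the start of the episode below 0.025 m) or not (angle between jar's own z axis and vertical below 0.2 rad) or not (distance of beaker from where it was at the start of the episode below 0.025 m) or not (angle between beaker's own z axis and vertical below 0.2 rad) or not (distance of slidebox from where it was at the start of the episode below 0.025 m) or not (angle between slidebox's own z axis and vertical below 0.2 rad)).
It also fails if it takes over 51 s, if anything falls off the work surface, if the arm or the gripper's body presses on something with over 40 N, if the wrist force passes 120 N, or if a joint passes its speed limit or range.

## Working session

There is one attempt and no reset: what is moved stays moved. The work goes in short steps, Python scripts to look and compute and a tool call to move; the robot and the scene stay as the last step left them, time stands still between calls to the robot, and variables do not carry over. Pictures are saved under pics/ and viewed, and the job is handed in when it is done.

Besides the shell and the picture viewer there is one more tool, called after ">>>" as a command line: name --argument value ..., lists and objects as JSON in quotes. send_rows: Moves the arm, as the interface text tells. Its arguments: {"type":"object","properties":{"deltas":{"type":"array","items":{"type":"object","properties":{"dx":{"type":"number"},"dy":{"type":"number"},"dz":{"type":"number"},"ax":{"type":"number"},"ay":{"type":"number"},"az":{"type":"number"},"fingers":{"type":"number"}}}}},"required":["deltas"]}

```bash
mkdir -p pics; ls; cat > h.py <<'E'
from plant import ctrl
import numpy as np, cv2
from scipy.spatial.transform import Rotation as Ro
def ray(s,u,v):
    d=np.array([(u-s["cx"])/s["fx"],(v-s["cy"])/s["fy"],1.0]); R=np.array(s["R"]);t=np.array(s["t"])
    return -R.T@t, R.T@d
def onz(s,u,v,z):
    o,d=ray(s,u,v); return o+d*(z-o[2])/d[2]
def proj(s,X):
    c=np.array(s["R"])@np.array(X)+np.array(s["t"]); return np.array([s["fx"]*c[0]/c[2]+s["cx"],s["fy"]*c[1]/c[2]+s["cy"]])
def tri(s1,p1,s2,p2):
    P=[];
    A=[];b=[]
    for s,p in((s1,p1),(s2,p2)):
        o,d=ray(s,*p); d/=np.linalg.norm(d); M=np.eye(3)-np.outer(d,d); A.append(M); b.append(M@o)
    x=np.linalg.solve(A[0]+A[1],b[0]+b[1]); return x
def wrist():
    o=ctrl.get_obs(); s=ctrl.snapshot("wrist")
    T=np.eye(4);T[:3,:3]=Ro.from_euler('xyz',o["orientation"],degrees=True).as_matrix();T[:3,3]=o["tool_pos"]
    C=T@np.array(s["hand_eye"]); s["R"]=C[:3,:3].T; s["t"]=-C[:3,:3].T@C[:3,3]; return s
def snap(n): return wrist() if n=="wrist" else ctrl.snapshot(n)
E
python3 - <<'E'
from h import *
import pickle
print(ctrl.get_obs())
d={}
for n in("scene","side","wrist"):
    s=snap(n); d[n]=s; cv2.imwrite(f"pics/{n}0.png",s["image"]); print(n,s["fx"],-np.array(s["R"]).T@s["t"])
pickle.dump(d,open("d0.pkl","wb"))
E
```

```text
pics
{'clock': 0.0, 'joint_pos': array([-5.07012436e+01,  2.05926997e+01,  6.32636654e-01, -2.05235745e-02,
       -7.01358370e+01, -1.65090528e+01]), 'qvel': array([ 0.01354097,  0.08733007,  0.04670333,  0.05214089, -0.05796224,
        0.07094656]), 'tau': array([ 1.50246509e-03, -5.82718742e+01,  2.93056619e+01,  6.99717075e+00,
        6.89963999e-03, -1.65563106e-04]), 'tool_pos': array([ 0.26128478, -0.62188136,  0.25059848]), 'orientation': array([  5.13564839,  89.90217787, 117.9183621 ]), 'force': array([ 0.05371653,  0.47205479, -0.60957439]), 'moment': array([ 0.04031857, -0.03360172, -0.00889277]), 'opening': 0.08747856933629942}
scene 427.2116488093703 [ 1.29582648 -0.11916441  0.80689611]
side 401.8413050331689 [0.35096202 0.64575994 0.50630236]
wrist 363.15727325518867 [ 0.18826931 -0.65271482  0.383547  ]
```

View pics/scene0.png

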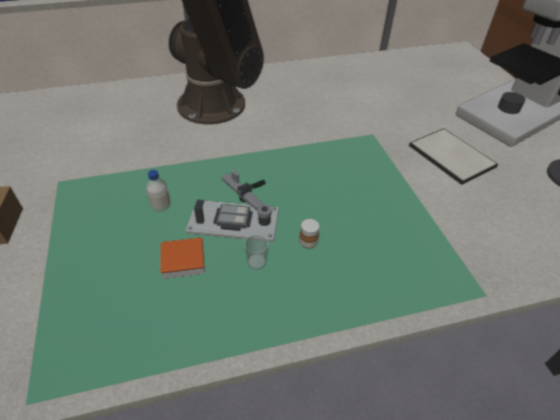

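View pics/side0.png

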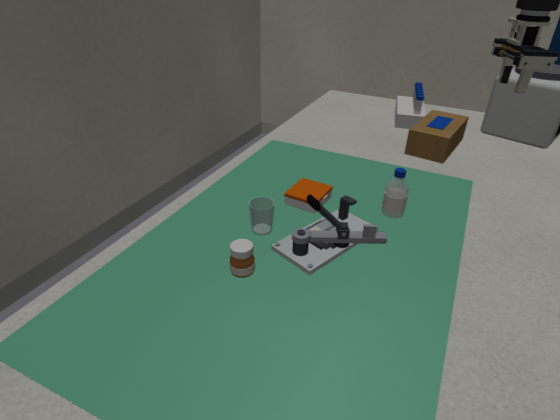

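View pics/wrist0.png

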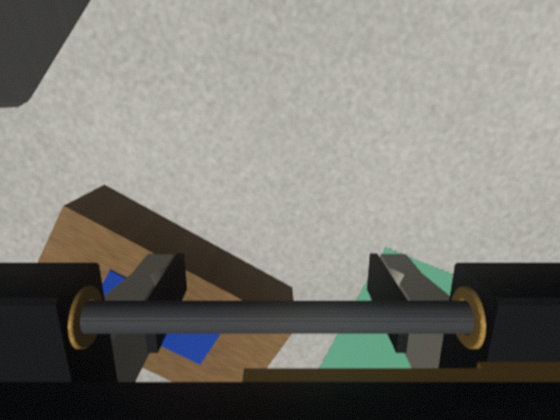

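The overviews show the clamp near scene (233,217) and side (325,240), with the strap open towards the robot. The wrist view does not include the clamp. I'll enlarge both overviews.

```bash
python3 - <<'E'
import pickle,cv2
from h import *
d=pickle.load(open("d0.pkl","rb"))
a=d["scene"]["image"][160:280,140:330]; cv2.imwrite("pics/sz.png",cv2.resize(a,None,fx=4,fy=4,interpolation=cv2.INTER_CUBIC))
a=d["side"]["image"][160:290,220:420]; cv2.imwrite("pics/dz.png",cv2.resize(a,None,fx=4,fy=4,interpolation=cv2.INTER_CUBIC))
E
```

```text
(no output)
```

View pics/sz.png

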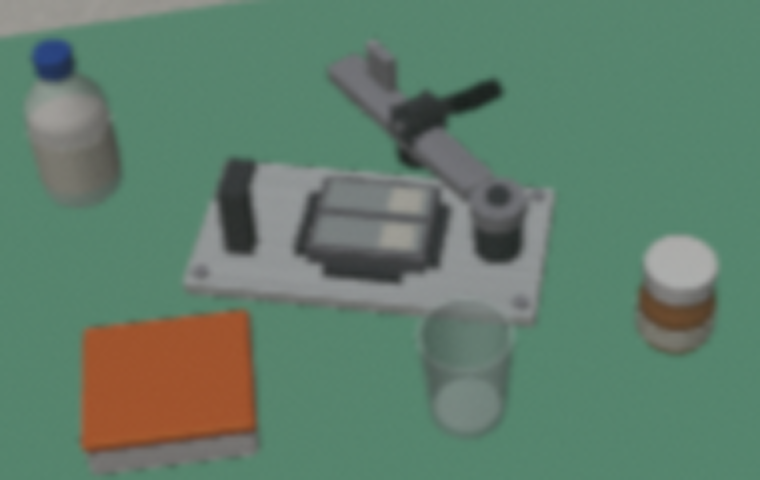

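View pics/dz.png

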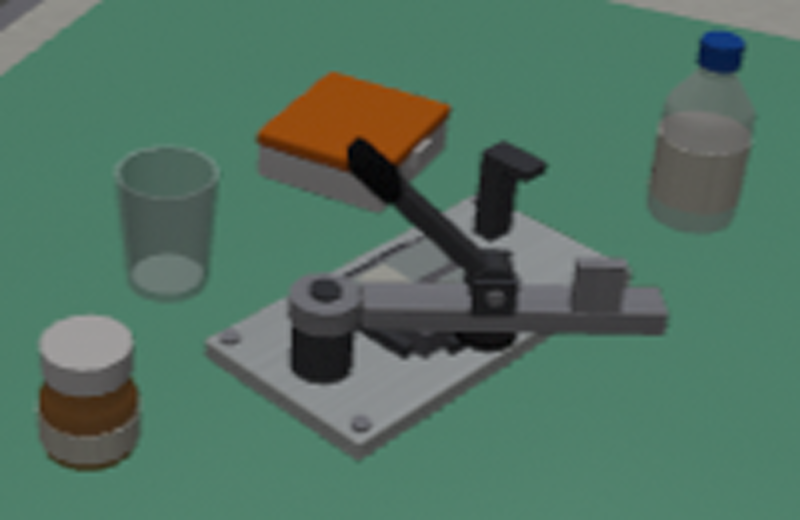

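```bash
python3 - <<'E'
import pickle,cv2
from h import *
d=pickle.load(open("d0.pkl","rb")); S,D=d["scene"],d["side"]
sc=lambda u,v:(140+u/4-.375,160+v/4-.375)
sd=lambda u,v:(220+u/4-.375,160+v/4-.375)
for n,p in dict(pxpy=(535,308),mxpy=(553,190),mxmy=(222,164),pxmy=(188,283)).items(): print(n,onz(S,*sc(*p),.012).round(4))
for n,p in dict(mxpy=(359,446),pxpy=(208,346),pxmy=(480,198),mxmy=(632,274)).items(): print("side",n,onz(D,*sd(*p),.012).round(4))
print("pivot", onz(S,*sc(498,194),.062), onz(D,*sd(326,290),.062), tri(S,sc(498,194),D,sd(326,290)))
print("strap end top", onz(S,*sc(330,70),.056),onz(S,*sc(358,55),.056), onz(D,*sd(665,308),.056))
print("side ends",onz(D,*sd(660,290),.056))
print("tab top", onz(S,*sc(368,42),.083),onz(S,*sc(388,55),.083), onz(D,*sd(577,260),.083),onz(D,*sd(625,263),.083))
print("grip end", tri(S,sc(497,86),D,sd(362,150)))
print("bottle cap",tri(S,sc(53,55),D,sd(722,45)))
print("jar",onz(S,*sc(680,262),.06),onz(D,*sd(87,338),.06))
print("beaker",onz(S,*sc(466,330),.07),onz(D,*sd(168,170),.07))
print("box",[onz(S,*sc(*p),.032).round(3) for p in((83,328),(248,313),(256,432),(84,447))])
E
```

```text
pxpy [0.6396 0.0569 0.012 ]
mxpy [0.5446 0.0933 0.012 ]
mxmy [ 0.4692 -0.1128  0.012 ]
pxmy [ 0.5686 -0.146   0.012 ]
side mxpy [0.5436 0.0963 0.012 ]
side pxpy [0.6413 0.0597 0.012 ]
side pxmy [ 0.5641 -0.1418  0.012 ]
side mxmy [ 0.4644 -0.105   0.012 ]
pivot [0.58714789 0.04653178 0.062     ] [0.58155297 0.05316786 0.062     ] [0.58355596 0.04753454 0.05797675]
strap end top [ 0.44365891 -0.03315581  0.056     ] [ 0.43319793 -0.01254623  0.056     ] [ 0.43277147 -0.01671916  0.056     ]
side ends [ 0.43852143 -0.0307728   0.056     ]
tab top [ 0.45313061 -0.00782195  0.083     ] [0.46878063 0.00233146 0.083     ] [0.47445233 0.00333117 0.083     ] [ 0.45340312 -0.00477897  0.083     ]
grip end [0.57173976 0.04849121 0.13867523]
bottle cap [ 0.45285007 -0.20256393  0.11153569]
jar [0.66523071 0.13796673 0.06      ] [0.66534637 0.1367583  0.06      ]
beaker [0.69384767 0.00259906 0.07      ] [0.6953194  0.00089838 0.07      ]
box [array([ 0.607, -0.209,  0.032]), array([ 0.619, -0.114,  0.032]), array([ 0.707, -0.121,  0.032]), array([ 0.694, -0.214,  0.032])]
```

```bash
cat >> h.py <<'E'
C=np.array([.5545,-.025]); YAW=-.361
def c2w(x,y):
    c,s=np.cos(YAW),np.sin(YAW); return C+np.array([c*x-s*y,s*x+c*y])
def desired(zang):  # tool down, tool z horizontal at world angle zang (rad)
    x=np.array([0,0,-1.]); z=np.array([np.cos(zang),np.sin(zang),0]); return np.column_stack([x,np.cross(z,x),z])
def goto(pos,zang):
    o=ctrl.get_obs(); R=Ro.from_euler('xyz',o["orientation"],degrees=True).as_matrix()
    D=R.T@(np.array(pos)-o["tool_pos"])*1000; r=np.degrees(Ro.from_matrix(R.T@desired(zang)).as_rotvec())/5
    print("shift tool mm",D.round(1),"turn units",r.round(2),"z ang now",np.degrees(np.arctan2(R[1,2],R[0,2])).round(1))
E
python3 - <<'E'
from h import *
o=ctrl.get_obs(); print(Ro.from_euler('xyz',o["orientation"],degrees=True).as_matrix().round(3)); s=ctrl.snapshot("wrist"); print(np.array(s["hand_eye"]).round(3))
for za in (-64,116): goto([.47,-.08,.30],np.radians(za))
E
```

```text
[[-0.001 -0.922 -0.387]
 [ 0.001 -0.387  0.922]
 [-1.     0.     0.001]]
[[ 0.001 -0.296  0.955 -0.133]
 [ 0.    -0.955 -0.296  0.079]
 [ 1.     0.001 -0.001  0.   ]
 [ 0.     0.     0.     1.   ]]
shift tool mm [ -48.6 -402.3  419. ] turn units [ 3.536e+01 -0.000e+00 -2.000e-02] z ang now 112.8
shift tool mm [ -48.6 -402.3  419. ] turn units [-0.64  0.01 -0.  ] z ang now 112.8
```

>>> send_rows --deltas '[{"dx": -25, "dy": -20, "dz": 20, "fingers": 0}, {"dx": -25, "dy": -35, "dz": 35, "fingers": 0}, {"dy": -38, "dz": 38, "fingers": 0}, {"dy": -38, "dz": 38, "fingers": 0}, {"dy": -38, "dz": 38, "fingers": 0}, {"dy": -38, "dz": 38, "fingers": 0}, {"dy": -40, "dz": 40, "fingers": 0}, {"dy": -40, "dz": 40, "fingers": 0}, {"dy": -40, "dz": 40, "fingers": 0}, {"dy": -40, "dz": 40, "fingers": 0}, {"dy": -40, "dz": 40, "fingers": 0}, {"dy": -40, "dz": 40, "fingers": 0}]'

```text
validation failed for argument at $.de...
```

>>> send_rows --deltas '[{"fingers": 0}, {"fingers": 0}, {"fingers": 0}]'

```text
validation failed for argument at $.de...
```

```bash
python3 - <<'E'
from h import *
import pickle
s=wrist(); cv2.imwrite("pics/w1.png",cv2.resize(s["image"],(800,600))); o=ctrl.get_obs(); print(o["clock"],o["tool_pos"],o["joint_pos"].round(1),o["opening"]); pickle.dump(s,open("w1.pkl","wb"))
E
```

```text
0.25 [ 0.26137986 -0.62209917  0.25106056] [-50.7  20.6   0.7  -0.  -70.1 -16.5] 0.0878841045294673
```

View pics/w1.png

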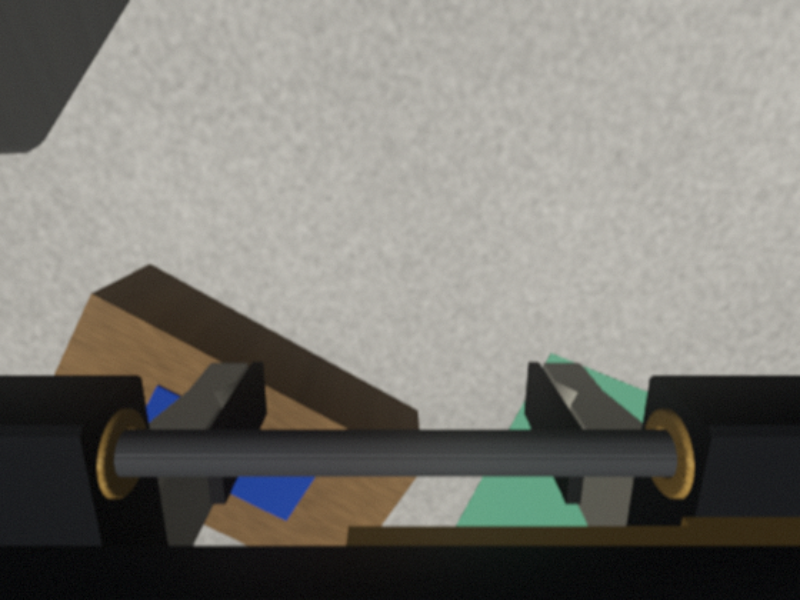

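Both calls were refused and the arm didn't move (clock at 0.25 s). The refusal was probably for missing keys, so I'll try one small row with all of them.

>>> send_rows --deltas '[{"dx": -25, "dy": -20, "dz": 20, "ax": 0, "ay": 0, "az": 0, "fingers": 0}]'

```text
clock: 0.38
tool_pos: [0.2711, -0.5957, 0.2738]
orientation: [13.2, 89.7, 125.9]
force: [0.5, -0.1, 0.8]
opening: 0.082
```

>>> send_rows --deltas '[{"dx": -25, "dy": -35, "dz": 35, "ax": 0, "ay": 0, "az": 0, "fingers": 0}, {"dx": 0, "dy": -38, "dz": 38, "ax": 0, "ay": 0, "az": 0, "fingers": 0}, {"dx": 0, "dy": -38, "dz": 38, "ax": 0, "ay": 0, "az": 0, "fingers": 0}, {"dx": 0, "dy": -38, "dz": 38, "ax": 0, "ay": 0, "az": 0, "fingers": 0}, {"dx": 0, "dy": -40, "dz": 40, "ax": 0, "ay": 0, "az": 0, "fingers": 0}, {"dx": 0, "dy": -40, "dz": 40, "ax": 0, "ay": 0, "az": 0, "fingers": 0}, {"dx": 0, "dy": -40, "dz": 40, "ax": 0, "ay": 0, "az": 0, "fingers": 0}, {"dx": 0, "dy": -40, "dz": 40, "ax": 0, "ay": 0, "az": 0, "fingers": 0}, {"dx": 0, "dy": -40, "dz": 40, "ax": 0, "ay": 0, "az": 0, "fingers": 0}, {"dx": 0, "dy": -40, "dz": 40, "ax": 0, "ay": 0, "az": 0, "fingers": 0}, {"dx": 0, "dy": -40, "dz": 40, "ax": 0, "ay": 0, "az": 0, "fingers": 0}, {"dx": 0, "dy": 0, "dz": 0, "ax": 0, "ay": 0, "az": 0, "fingers": 0}]'

```text
clock: 1.88
tool_pos: [0.5025, -0.0314, 0.3012]
orientation: [29.5, 90.0, 142.6]
force: [-0.0, 0.4, -0.8]
opening: 0.0002
```

```bash
python3 - <<'E'
from h import *
import pickle
s=wrist(); cv2.imwrite("pics/w2.png",cv2.resize(s["image"],(800,600))); o=ctrl.get_obs(); print(o["clock"],o["tool_pos"],o["joint_pos"].round(1),o["opening"]); pickle.dump(s,open("w2.pkl","wb"))
E
```

```text
1.925 [ 0.50175846 -0.0328048   0.30125943] [ 18.7   2.4 -15.9  -0.  -71.7 -85.7] 0.0003926641050897997
```

View pics/w2.png

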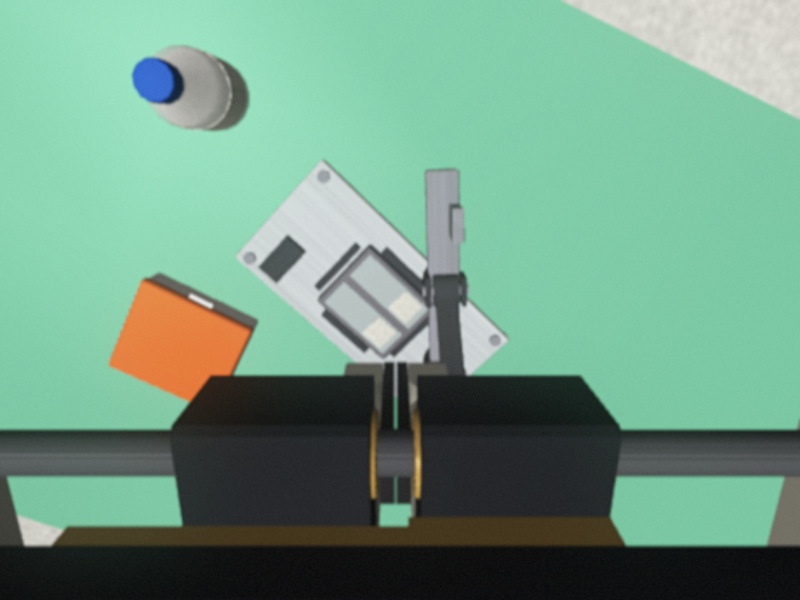

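```bash
python3 - <<'E'
import pickle
from h import *
s=pickle.load(open("w2.pkl","rb")); k=lambda u,v:(u*.7-.15,v*.7-.15)
for n,u,v,z in [("mxmy",323,161,.012),("pxmy",237,257,.012),("mxpy",507,340,.012),("strap end L",426,171,.056),("strap end R",459,169,.056),("tabtop a",452,205,.083),("b",462,205,.083),("c",464,241,.083),("strap R low",466,270,.056),("strap L",426,265,.056)]:
    print(n,onz(s,*k(u,v),z)[:2].round(4))
E
```

```text
mxmy [ 0.4675 -0.1081]
pxmy [ 0.5678 -0.1466]
mxpy [0.5461 0.0931]
strap end L [ 0.4414 -0.0338]
strap end R [ 0.431  -0.0128]
tabtop a [ 0.454  -0.0107]
b [ 0.4513 -0.0045]
c [0.4729 0.0071]
strap R low [0.4956 0.0233]
strap L [ 0.5038 -0.0059]
```

```bash
sed -i 's/^C=.*/C=np.array([.5555,-.0255]); YAW=-.365/' h.py; cat >> h.py <<'E'
def push(a,gap=0,r=.130):
    P=c2w(0,.08); n=np.array([np.cos(YAW-a),np.sin(YAW-a)]); u=np.array([np.cos(YAW-np.pi/2-a),np.sin(YAW-np.pi/2-a)])
    p=P+r*u-(.012+.021+gap)*n; return p, YAW-a+np.pi
E
python3 - <<'E'
from h import *
p,z=push(.75,.030); print(p,np.degrees(z)); goto([*p,.075],z)
E
```

```text
[0.43959636 0.04857521] 116.1152058429132
shift tool mm [226.3  25.3  99.1] turn units [-0.63  0.   -0.01] z ang now 113.0
```

>>> send_rows --deltas '[{"dx": 0, "dy": 8, "dz": 33, "ax": -0.3, "ay": 0, "az": 0, "fingers": 0}, {"dx": 0, "dy": 8, "dz": 33, "ax": -0.3, "ay": 0, "az": 0, "fingers": 0}, {"dx": 0, "dy": 8, "dz": 33, "ax": 0, "ay": 0, "az": 0, "fingers": 0}, {"dx": 45, "dy": 0, "dz": 0, "ax": 0, "ay": 0, "az": 0, "fingers": 0}, {"dx": 45, "dy": 0, "dz": 0, "ax": 0, "ay": 0, "az": 0, "fingers": 0}, {"dx": 40, "dy": 0, "dz": 0, "ax": 0, "ay": 0, "az": 0, "fingers": 0}, {"dx": 0, "dy": 0, "dz": 0, "ax": 0, "ay": 0, "az": 0, "fingers": 0}]'

```text
clock: 2.8
tool_pos: [0.437, 0.0441, 0.1696]
orientation: [91.8, 89.7, -152.5]
force: [-0.5, 0.1, 0.7]
opening: 0.0004
```

```bash
python3 - <<'E'
from h import *
s=wrist(); cv2.imwrite("pics/w3.png",s["image"])
s=snap("side"); cv2.imwrite("pics/d3.png",cv2.resize(s["image"][60:300,200:480],None,fx=2.5,fy=2.5))
p,z=push(.75,.030); goto([*p,.075],z); print(ctrl.get_obs()["joint_pos"].round(1))
E
```

```text
shift tool mm [97.7 -1.4  2.8] turn units [-0.07 -0.01  0.01] z ang now 115.8
[ 31.7   2.3 -34.    0.  -53.7 -95.9]
```

View pics/w3.png

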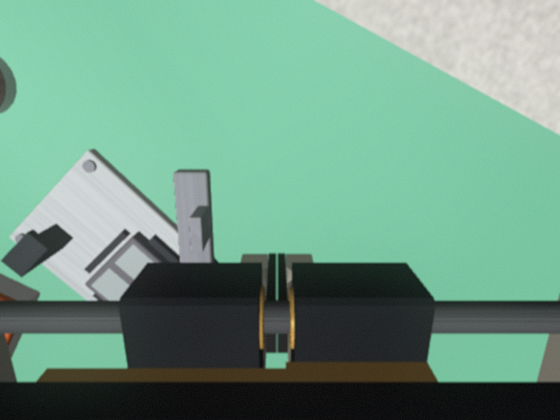

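View pics/d3.png

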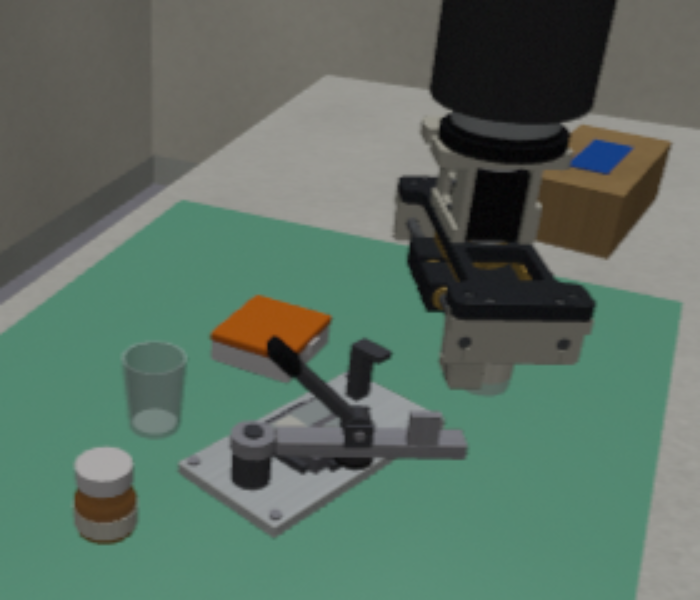

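The wrist view shows the closed fingers near (278,255), just right of the strap edge at (213,230). The side view shows them opposite the tab, so I'll descend.

>>> send_rows --deltas '[{"dx": 40, "dy": 0, "dz": 0, "ax": 0, "ay": 0, "az": 0, "fingers": 0}, {"dx": 40, "dy": 0, "dz": 3, "ax": 0, "ay": 0, "az": 0, "fingers": 0}, {"dx": 17, "dy": 0, "dz": 0, "ax": 0, "ay": 0, "az": 0, "fingers": 0}, {"dx": 0, "dy": 0, "dz": 0, "ax": 0, "ay": 0, "az": 0, "fingers": 0}]'

```text
clock: 3.4
tool_pos: [0.4382, 0.0487, 0.0752]
orientation: [-135.8, 90.0, -20.0]
force: [0.5, -0.4, 0.8]
opening: 0.0001
```

```bash
python3 - <<'E'
from h import *
o=ctrl.get_obs(); print(o["clock"],o["tool_pos"],o["force"])
for a,g in((.75,.0),(.6,0),(.45,0),(.3,0),(.15,0),(0,0)):
    p,z=push(a,g); print(a,p.round(4),np.degrees(z).round(1))
p,z=push(.75,0); goto([*p,.075],z)
# incremental tool rows for arc
N=20; aa=np.linspace(.75,0,N+1)
for i in range(3):
    p0,z0=push(aa[i]); p1,z1=push(aa[i+1]); R=desired(z0); print((R.T@np.array([*(p1-p0),0])*1000).round(2),np.degrees(z1-z0)/5)
E
```

```text
3.4 [0.43824227 0.04871606 0.075236  ] [ 0.537469   -0.35184146  0.75113497]
0.75 [0.4528 0.0216] 116.1
0.6 [0.4584 0.0023] 124.7
0.45 [ 0.4668 -0.0159] 133.3
0.3 [ 0.4779 -0.0327] 141.9
0.15 [ 0.4913 -0.0477] 150.5
0 [ 0.5068 -0.0604] 159.1
shift tool mm [  0.2  -1.3 -30.7] turn units [-0.06 -0.    0.  ] z ang now 115.8
[ 0.    1.15 -4.9 ] 0.42971834634811845
[ 0.    1.15 -4.9 ] 0.42971834634811845
[ 0.    1.15 -4.9 ] 0.42971834634811845
```

>>> send_rows --deltas '[{"dx": 0, "dy": -1, "dz": -10, "ax": 0, "ay": 0, "az": 0, "fingers": 0}, {"dx": 0, "dy": 0, "dz": -10, "ax": 0, "ay": 0, "az": 0, "fingers": 0}, {"dx": 0, "dy": 0, "dz": -6, "ax": 0, "ay": 0, "az": 0, "fingers": 0}, {"dx": 0, "dy": 0, "dz": -3, "ax": 0, "ay": 0, "az": 0, "fingers": 0}, {"dx": 0, "dy": 1.15, "dz": -4.9, "ax": -0.43, "ay": 0, "az": 0, "fingers": 0}, {"dx": 0, "dy": 1.15, "dz": -4.9, "ax": -0.43, "ay": 0, "az": 0, "fingers": 0}, {"dx": 0, "dy": 1.15, "dz": -4.9, "ax": -0.43, "ay": 0, "az": 0, "fingers": 0}, {"dx": 0, "dy": 1.15, "dz": -4.9, "ax": -0.43, "ay": 0, "az": 0, "fingers": 0}, {"dx": 0, "dy": 0, "dz": 0, "ax": 0, "ay": 0, "az": 0, "fingers": 0}]'

```text
clock: 4.53
tool_pos: [0.4566, 0.0034, 0.0746]
orientation: [59.2, 90.0, -176.4]
force: [-1.0, -0.2, 0.4]
opening: 0.0003
```

```bash
python3 - <<'E'
from h import *
o=ctrl.get_obs(); print(o["clock"],o["tool_pos"],o["force"])
p,z=push(.60,0); goto([*p,.075],z)
s=wrist(); cv2.imwrite("pics/w4.png",s["image"])
s=snap("side"); cv2.imwrite("pics/d4.png",cv2.resize(s["image"][100:300,220:460],None,fx=3,fy=3))
E
```

```text
4.525 [0.45659702 0.00338016 0.07456143] [-0.9741652  -0.22620447  0.42744564]
shift tool mm [-0.4 -0.9 -1.9] turn units [-0.07  0.   -0.  ] z ang now 124.3
```

View pics/w4.png

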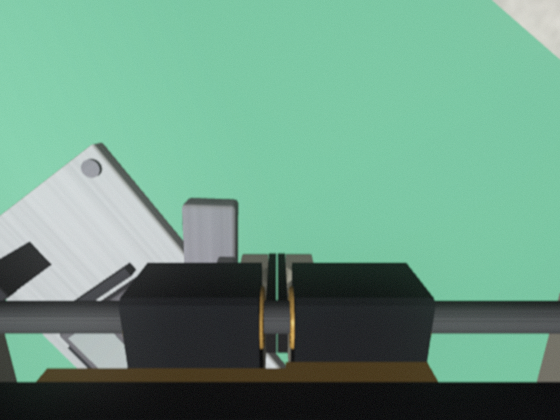

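View pics/d4.png

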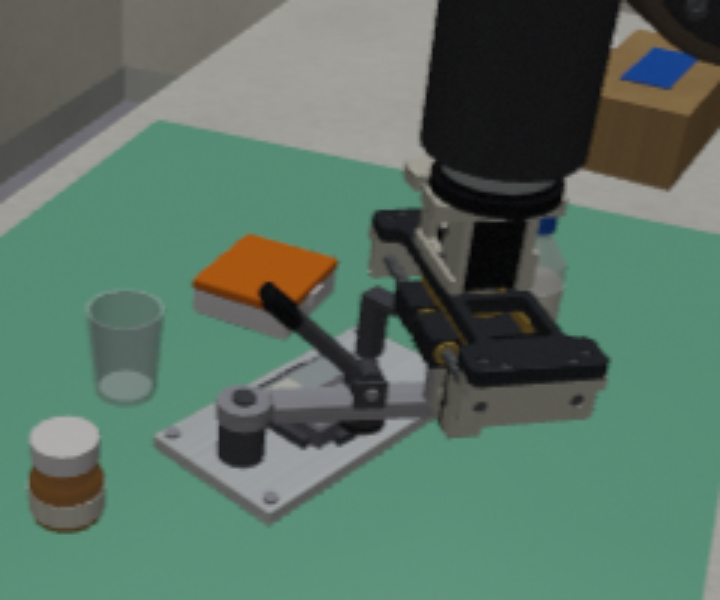

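The strap is moving with the fingers. In the side view they're against the tab near (435,400), and the force is about 1 N. I'll continue along the arc.

>>> send_rows --deltas '[{"dx": 0, "dy": 1.15, "dz": -4.9, "ax": -0.43, "ay": 0, "az": 0, "fingers": 0}, {"dx": 0, "dy": 1.15, "dz": -4.9, "ax": -0.43, "ay": 0, "az": 0, "fingers": 0}, {"dx": 0, "dy": 1.15, "dz": -4.9, "ax": -0.43, "ay": 0, "az": 0, "fingers": 0}, {"dx": 0, "dy": 1.15, "dz": -4.9, "ax": -0.43, "ay": 0, "az": 0, "fingers": 0}, {"dx": 0, "dy": 1.15, "dz": -4.9, "ax": -0.43, "ay": 0, "az": 0, "fingers": 0}, {"dx": 0, "dy": 1.15, "dz": -4.9, "ax": -0.43, "ay": 0, "az": 0, "fingers": 0}, {"dx": 0, "dy": 1.15, "dz": -4.9, "ax": -0.43, "ay": 0, "az": 0, "fingers": 0}, {"dx": 0, "dy": 1.15, "dz": -4.9, "ax": -0.43, "ay": 0, "az": 0, "fingers": 0}, {"dx": 0, "dy": 1.15, "dz": -4.9, "ax": -0.43, "ay": 0, "az": 0, "fingers": 0}, {"dx": 0, "dy": 1.15, "dz": -4.9, "ax": -0.43, "ay": 0, "az": 0, "fingers": 0}, {"dx": 0, "dy": 1.15, "dz": -4.9, "ax": -0.43, "ay": 0, "az": 0, "fingers": 0}, {"dx": 0, "dy": 0, "dz": 0, "ax": 0, "ay": 0, "az": 0, "fingers": 0}]'

```text
clock: 6.12
tool_pos: [0.4856, -0.0431, 0.0745]
orientation: [51.1, 90.0, -161.0]
force: [0.2, 0.1, 0.1]
opening: 0.0001
```

```bash
python3 - <<'E'
from h import *
o=ctrl.get_obs(); print(o["clock"],o["tool_pos"],o["force"],o["joint_pos"].round(1))
p,z=push(.1875,0); goto([*p,.075],z)
p,z=push(.0,0); goto([*p,.075],z)
s=snap("side"); cv2.imwrite("pics/d5.png",cv2.resize(s["image"][100:300,220:460],None,fx=3,fy=3))
E
```

```text
6.125 [ 0.48561113 -0.04307095  0.07445573] [0.18937491 0.1127608  0.0878832 ] [ 18.1  14.4 -35.5   0.  -40.2 -50.1]
shift tool mm [-0.5 -0.2 -2.4] turn units [-0.07  0.   -0.  ] z ang now 148.0
shift tool mm [ -0.5   3.5 -27.2] turn units [-2.22  0.   -0.  ] z ang now 148.0
```

View pics/d5.png

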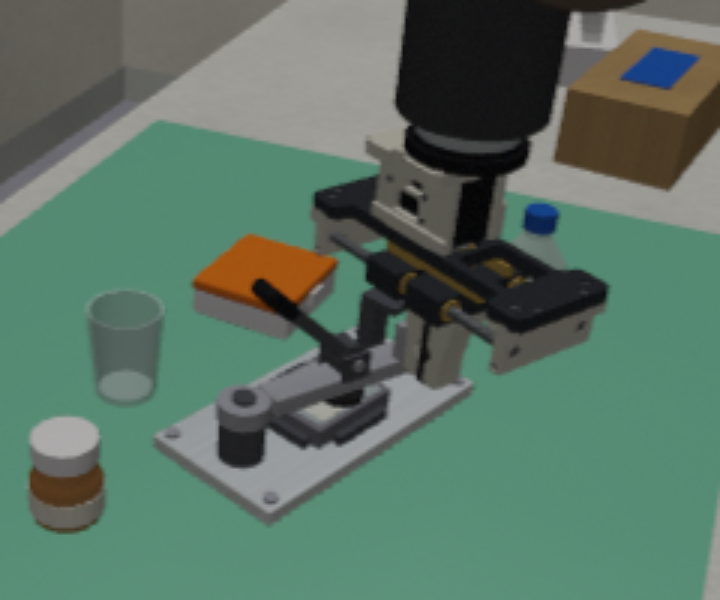

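>>> send_rows --deltas '[{"dx": 0, "dy": 1.15, "dz": -4.9, "ax": -0.43, "ay": 0, "az": 0, "fingers": 0}, {"dx": 0, "dy": 1.15, "dz": -4.9, "ax": -0.43, "ay": 0, "az": 0, "fingers": 0}, {"dx": 0, "dy": 1, "dz": -4.9, "ax": -0.43, "ay": 0, "az": 0, "fingers": 0}, {"dx": 0, "dy": 1, "dz": -4.9, "ax": -0.43, "ay": 0, "az": 0, "fingers": 0}, {"dx": 0, "dy": 0.5, "dz": -2.5, "ax": -0.4, "ay": 0, "az": 0, "fingers": 0}, {"dx": 0, "dy": 0, "dz": -2, "ax": 0, "ay": 0, "az": 0, "fingers": 0}, {"dx": 0, "dy": 0, "dz": 0, "ax": 0, "ay": 0, "az": 0, "fingers": 0}]'

```text
clock: 7.05
tool_pos: [0.5046, -0.0583, 0.0745]
orientation: [21.2, 90.0, 179.7]
force: [-1.0, 0.2, 0.2]
opening: 0.0002
```

>>> send_rows --deltas '[{"dx": 0, "dy": 0, "dz": -2, "ax": 0, "ay": 0, "az": 0, "fingers": 0}, {"dx": 0, "dy": 0, "dz": -2, "ax": 0, "ay": 0, "az": 0, "fingers": 0}, {"dx": 0, "dy": 0, "dz": 0, "ax": 0, "ay": 0, "az": 0, "fingers": 0}]'

```text
clock: 7.42
tool_pos: [0.5087, -0.0599, 0.0746]
orientation: [-153.7, 90.0, 4.9]
force: [-0.5, -0.3, 0.0]
opening: 0.0005
```

```bash
python3 - <<'E'
from h import *
o=ctrl.get_obs(); print(o["clock"],o["tool_pos"],o["force"])
p,z=push(.0,0); goto([*p,.075],z)
E
```

```text
7.425 [ 0.50872284 -0.05985405  0.07461605] [-0.48571247 -0.33409038  0.03169272]
shift tool mm [-0.4  1.2  1.6] turn units [-0.09 -0.    0.  ] z ang now 158.6
```

>>> send_rows --deltas '[{"dx": 0, "dy": 0, "dz": -2, "ax": 0, "ay": 0, "az": 0, "fingers": 0}, {"dx": 0, "dy": 0, "dz": 0, "ax": 0, "ay": 0, "az": 0, "fingers": 0}]'

```text
clock: 7.68
tool_pos: [0.5104, -0.0606, 0.0746]
orientation: [58.8, 90.0, -142.5]
force: [-0.0, 0.5, -0.3]
opening: 0.0002
```

>>> send_rows --deltas '[{"dx": 0, "dy": 0, "dz": -2, "ax": 0, "ay": 0, "az": 0, "fingers": 0}, {"dx": 0, "dy": 0, "dz": 0, "ax": 0, "ay": 0, "az": 0, "fingers": 0}]'

```text
clock: 7.92
tool_pos: [0.5106, -0.0609, 0.0744]
orientation: [11.3, 89.8, 170.0]
force: [-8.0, 5.9, 6.4]
opening: 0.0005
```

```bash
python3 - <<'E'
from h import *
o=ctrl.get_obs(); print(o["clock"],o["tool_pos"],o["force"])
p,z=push(.0,0); goto([*p,.075],z)
s=snap("side"); cv2.imwrite("pics/d6.png",cv2.resize(s["image"][120:290,250:420],None,fx=4,fy=4,interpolation=cv2.INTER_CUBIC)[:600])
s=snap("scene"); cv2.imwrite("pics/s6.png",cv2.resize(s["image"][160:280,140:330],None,fx=4,fy=4,interpolation=cv2.INTER_CUBIC))
E
```

```text
7.925 [ 0.51064328 -0.06093552  0.07441479] [-7.98812159  5.86949032  6.44219028]
shift tool mm [-0.6  0.9  3.7] turn units [-0.09  0.03 -0.01] z ang now 158.6
```

View pics/d6.png

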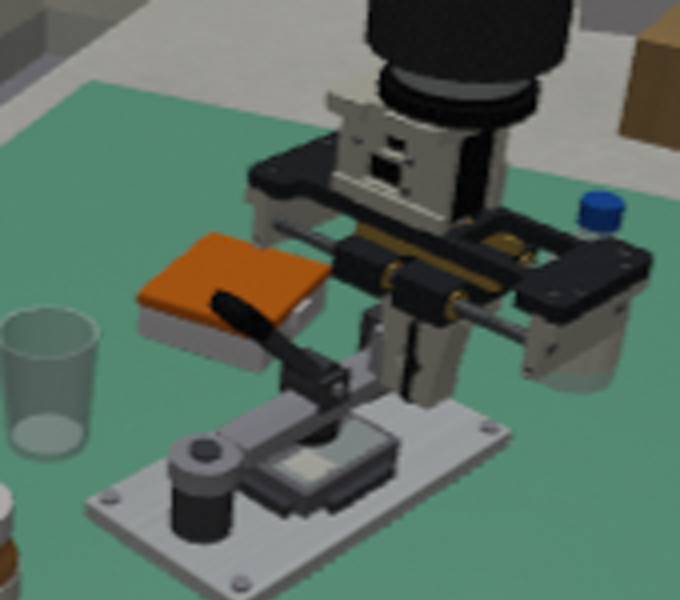

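View pics/s6.png

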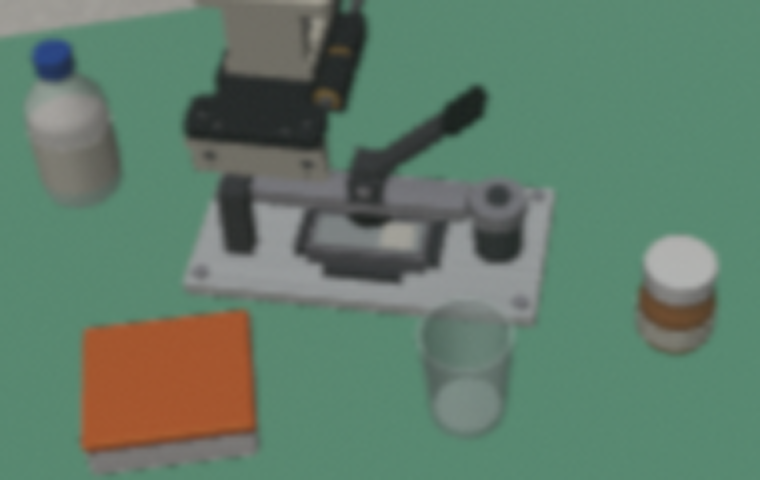

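Contact force jumped to about 10 N with no further travel, which looks like the hard stop. I'll back away, rise, and check the angle from above.

>>> send_rows --deltas '[{"dx": 0, "dy": 0, "dz": 5, "ax": 0, "ay": 0, "az": 0, "fingers": 0}, {"dx": 0, "dy": 0, "dz": 20, "ax": 0, "ay": 0, "az": 0, "fingers": 0}, {"dx": 0, "dy": 0, "dz": 20, "ax": 0, "ay": 0, "az": 0, "fingers": 0}, {"dx": -40, "dy": 0, "dz": 0, "ax": 0, "ay": 0, "az": 0, "fingers": 0}, {"dx": -50, "dy": 0, "dz": 0, "ax": 0, "ay": 0, "az": 0, "fingers": 0}, {"dx": -50, "dy": 0, "dz": 0, "ax": 0, "ay": 0, "az": 0, "fingers": 0}, {"dx": -50, "dy": -20, "dz": -20, "ax": 0, "ay": 0, "az": 0, "fingers": 0}, {"dx": -50, "dy": -20, "dz": -20, "ax": 0, "ay": 0, "az": 0, "fingers": 0}, {"dx": 0, "dy": -20, "dz": -10, "ax": 0, "ay": 0, "az": 0, "fingers": 0}, {"dx": 0, "dy": 0, "dz": 0, "ax": 0, "ay": 0, "az": 0, "fingers": 0}, {"dx": 0, "dy": 0, "dz": 0, "ax": 0, "ay": 0, "az": 0, "fingers": 0}]'

```text
clock: 9.4
tool_pos: [0.538, -0.0074, 0.3135]
orientation: [36.3, 89.9, -165.0]
force: [0.5, -0.5, -0.0]
opening: 0.0006
```

```bash
python3 - <<'E'
from h import *
import pickle
d={}
for n in("wrist","side","scene"): d[n]=snap(n)
pickle.dump(d,open("d7.pkl","wb")); o=ctrl.get_obs(); print(o["clock"],o["tool_pos"])
cv2.imwrite("pics/w7.png",cv2.resize(d["wrist"]["image"],(800,600)))
cv2.imwrite("pics/d7.png",cv2.resize(d["side"]["image"][160:290,220:420],None,fx=4,fy=4,interpolation=cv2.INTER_CUBIC))
E
```

```text
9.55 [ 0.53809354 -0.00761044  0.31407798]
```

View pics/w7.png

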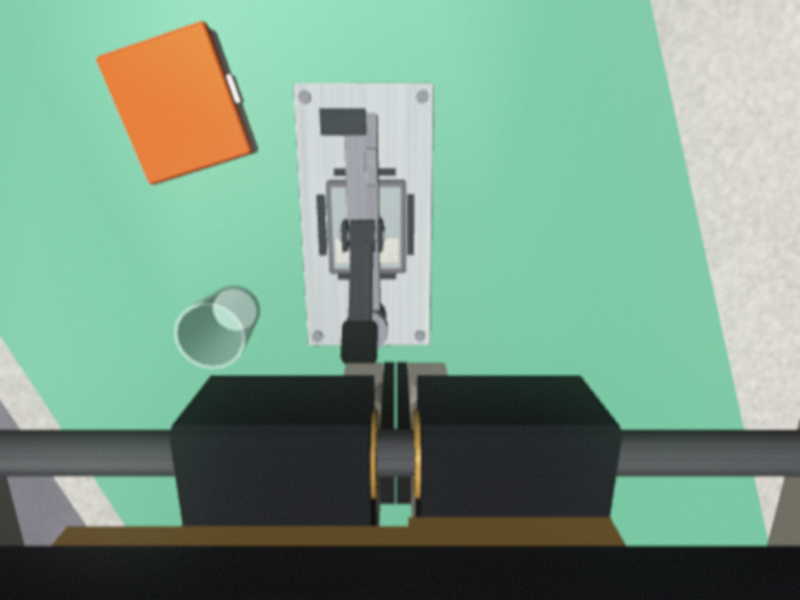

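View pics/d7.png

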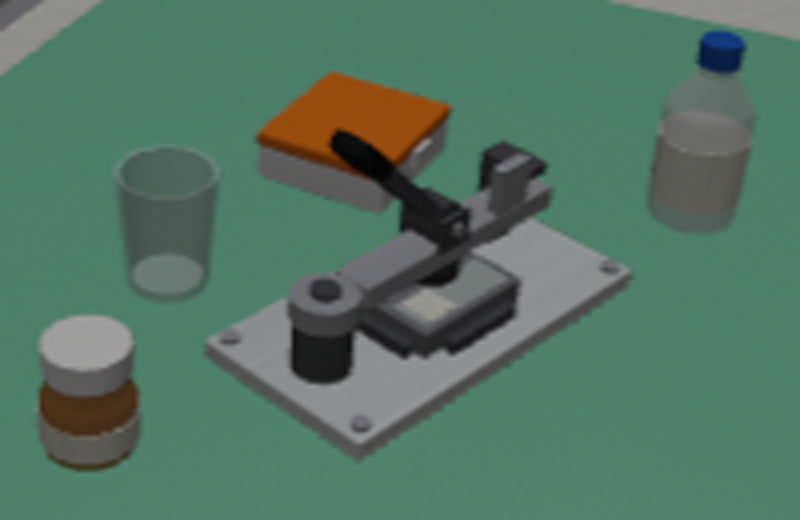

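```bash
python3 - <<'E'
import pickle
from h import *
d=pickle.load(open("d7.pkl","rb")); s=d["wrist"]; k=lambda u,v:(u*.7-.15,v*.7-.15)
c=[onz(s,*k(*p),.012)[:2] for p in((295,84),(434,83),(430,345),(309,345))]
print("corners px-my,mx-my,mx-py,px-py",np.round(c,4)); m=np.mean(c,0)
ex=(c[1]-c[0]);ey=(c[3]-c[0]); print("centre",m,"yaw from my edge",np.arctan2(-ex[1],-ex[0]),"from px edge",np.arctan2(-ey[0],ey[1]), "mx", np.arctan2(-(c[2]-c[1])[0],(c[2]-c[1])[1]))
e=[onz(s,*k(*p),.056)[:2] for p in((346,137),(347,217),(378,114),(379,180))]; print(np.round(e,4))
for i in(0,2): v=e[i+1]-e[i]; print("strap dir angle", np.arctan2(-v[0],v[1]))
print("strap mid end", (e[0]+e[2])/2)
# lever grip by two views (end of grip, centre)
S2=d["side"]
sd=lambda u,v:(220+u/4-.375,160+v/4-.375)
print("grip far end tri", tri(s,k(359,352),S2,sd(338,143)))
print("pivot",c2w(0,.08), [onz(S2,*sd(326,290),.062)])
E
python3 - <<'E'
import pickle,cv2
from h import *
d=pickle.load(open("d7.pkl","rb")); a=d["wrist"]["image"][40:270,190:320]; cv2.imwrite("pics/w7z.png",cv2.resize(a,None,fx=2.6,fy=2.6,interpolation=cv2.INTER_CUBIC))
E
```

```text
corners px-my,mx-my,mx-py,px-py [[ 0.5671 -0.1479]
 [ 0.4663 -0.1093]
 [ 0.5448  0.095 ]
 [ 0.6463  0.0554]]
centre [ 0.55609605 -0.02671368] yaw from my edge -0.36553843283111764 from px edge -0.37129531994555975 mx -0.3667560338927352
[[ 0.5419 -0.0957]
 [ 0.5636 -0.0426]
 [ 0.5147 -0.1018]
 [ 0.5311 -0.0591]]
strap dir angle -0.38708674213567845
strap dir angle -0.3659740754672516
strap mid end [ 0.52830909 -0.09875008]
grip far end tri [0.58354104 0.03487406 0.1322087 ]
pivot [0.58405594 0.0492299 ] [array([0.58155297, 0.05316786, 0.062     ])]
```

View pics/w7z.png

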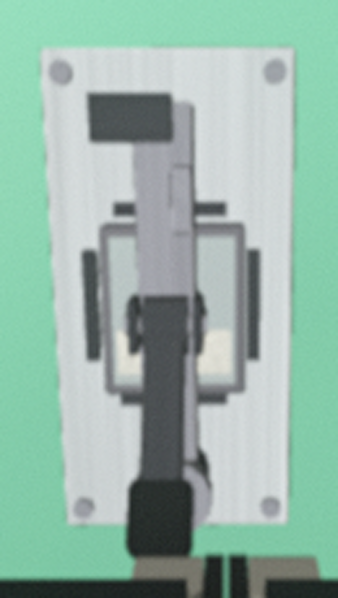

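```bash
sed -i 's/^C=.*/C=np.array([.5560,-.0265]); YAW=-.367/' h.py; python3 - <<'E'
from h import *
goto([*c2w(0,.0446),.195],YAW+np.pi)
prev=None
for s in np.linspace(.85,0,11):
    y=90*np.cos(s)-7*np.sin(s)-9.5; z=66+90*np.sin(s)+7*np.cos(s)
    if prev: print(s.round(3),"y,z",round(y,1),round(z,1),"dx",round(prev[1]-z,2),"dy",round(prev[0]-y,2))
    prev=(y,z)
E
```

```text
shift tool mm [119.  -33.6 -23.4] turn units [-0.07  0.01 -0.01] z ang now 158.6
0.765 y,z 50.6 133.4 dx 4.86 dy -5.94
0.68 y,z 56.1 128.0 dx 5.34 dy -5.5
0.595 y,z 61.1 122.2 dx 5.79 dy -5.03
0.51 y,z 65.6 116.0 dx 6.2 dy -4.52
0.425 y,z 69.6 109.5 dx 6.56 dy -3.98
0.34 y,z 73.0 102.6 dx 6.87 dy -3.41
0.255 y,z 75.8 95.5 dx 7.14 dy -2.81
0.17 y,z 78.0 88.1 dx 7.35 dy -2.19
0.085 y,z 79.6 80.6 dx 7.51 dy -1.56
0.0 y,z 80.5 73.0 dx 7.62 dy -0.92
```

>>> send_rows --deltas '[{"dx": 0, "dy": -17, "dz": -12, "ax": 0, "ay": 0, "az": 0, "fingers": 0}, {"dx": 0, "dy": -17, "dz": -12, "ax": -0.1, "ay": 0, "az": 0, "fingers": 0}, {"dx": 40, "dy": 0, "dz": 0, "ax": 0, "ay": 0, "az": 0, "fingers": 0}, {"dx": 40, "dy": 0, "dz": 0, "ax": 0, "ay": 0, "az": 0, "fingers": 0}, {"dx": 39, "dy": 0, "dz": 0, "ax": 0, "ay": 0, "az": 0, "fingers": 0}, {"dx": 0, "dy": 0, "dz": 0, "ax": 0, "ay": 0, "az": 0, "fingers": 0}, {"dx": 0, "dy": 0, "dz": 0, "ax": 0, "ay": 0, "az": 0, "fingers": 0}]'

```text
clock: 10.42
tool_pos: [0.5747, 0.0161, 0.1968]
orientation: [-170.8, 89.9, -11.6]
force: [-0.2, 1.2, 1.1]
opening: 0.0008
```

```bash
python3 - <<'E'
from h import *
s=snap("side"); cv2.imwrite("pics/d8.png",cv2.resize(s["image"][110:300,220:420],None,fx=3,fy=3,interpolation=cv2.INTER_CUBIC))
s=snap("scene"); cv2.imwrite("pics/s8.png",cv2.resize(s["image"][120:280,140:330],None,fx=3.5,fy=3.5,interpolation=cv2.INTER_CUBIC))
goto([*c2w(0,.0446),.195],YAW+np.pi); print(ctrl.get_obs()["force"])
E
```

```text
shift tool mm [2.5 1.9 2.2] turn units [ 0.04 -0.03  0.02] z ang now 159.2
[-0.39651764  0.43164916 -0.221952  ]
```

View pics/d8.png

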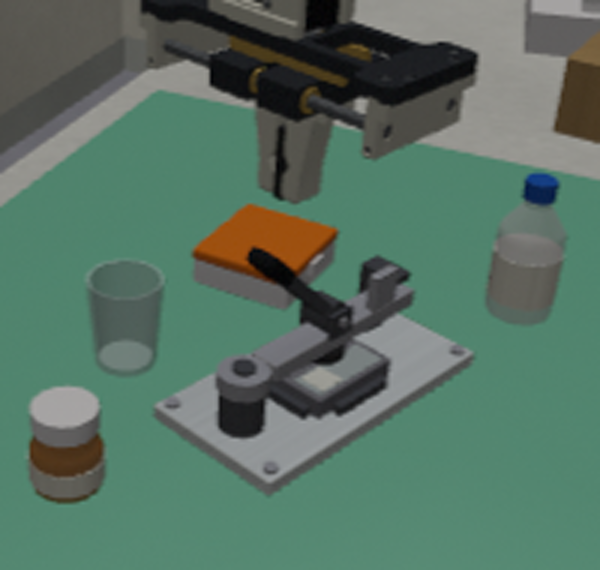

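View pics/s8.png

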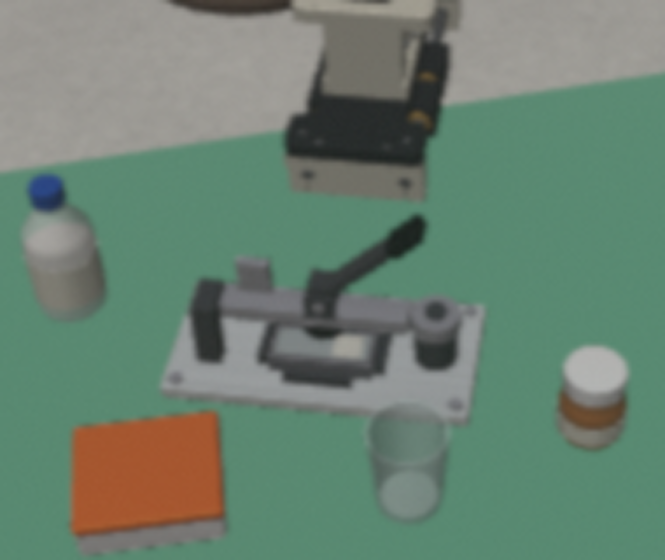

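The fingertip is above and slightly inboard of the grip (side view: tip at (285,195), grip at (262,262)). Now down along the arc.

>>> send_rows --deltas '[{"dx": 20, "dy": 2, "dz": 2, "ax": 0, "ay": 0, "az": 0, "fingers": 0}, {"dx": 13, "dy": 0, "dz": 0, "ax": 0, "ay": 0, "az": 0, "fingers": 0}, {"dx": 4.9, "dy": -5.9, "dz": 0, "ax": 0, "ay": 0, "az": 0, "fingers": 0}, {"dx": 5.3, "dy": -5.5, "dz": 0, "ax": 0, "ay": 0, "az": 0, "fingers": 0}, {"dx": 0, "dy": 0, "dz": 0, "ax": 0, "ay": 0, "az": 0, "fingers": 0}]'

```text
clock: 11.15
tool_pos: [0.5753, 0.0257, 0.1523]
orientation: [171.1, 90.0, -29.8]
force: [0.1, 0.3, 0.1]
opening: 0.0004
```

```bash
python3 - <<'E'
from h import *
s=snap("side"); cv2.imwrite("pics/d9.png",cv2.resize(s["image"][110:300,220:420],None,fx=3,fy=3,interpolation=cv2.INTER_CUBIC))
goto([*c2w(0,.0561),.153],YAW+np.pi); print(ctrl.get_obs()["force"])
E
```

```text
shift tool mm [-0.5 -0.5 -0.7] turn units [ 0.04 -0.01  0.  ] z ang now 159.2
[-0.27231644  0.64476324 -0.07719283]
```

View pics/d9.png

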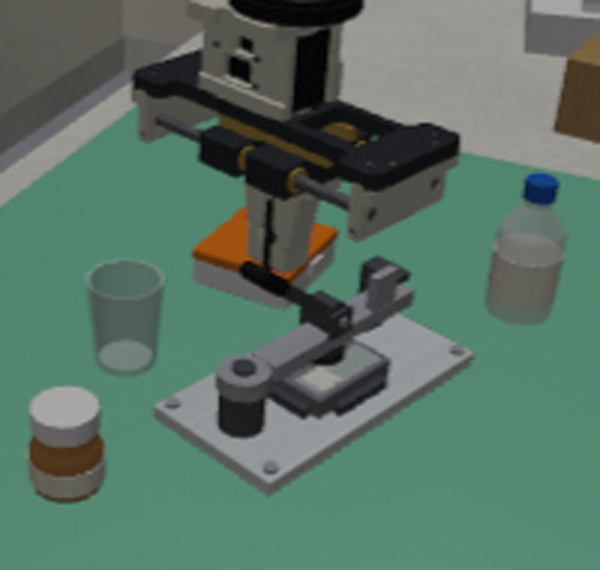

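The grip end went from (255,255) to (243,267), so the finger is on it and the lever is turning. I'll follow the rest of the arc.

>>> send_rows --deltas '[{"dx": 5.8, "dy": -5, "dz": 0, "ax": 0, "ay": 0, "az": 0, "fingers": 0}, {"dx": 6.2, "dy": -4.5, "dz": 0, "ax": 0, "ay": 0, "az": 0, "fingers": 0}, {"dx": 6.6, "dy": -4, "dz": 0, "ax": 0, "ay": 0, "az": 0, "fingers": 0}, {"dx": 6.9, "dy": -3.4, "dz": 0, "ax": 0, "ay": 0, "az": 0, "fingers": 0}]'

```text
clock: 11.7
tool_pos: [0.5814, 0.0414, 0.1266]
orientation: [-142.5, 90.0, 16.7]
force: [-0.1, 0.5, 1.4]
opening: 0.0009
```

>>> send_rows --deltas '[{"dx": 7.1, "dy": -2.8, "dz": 0, "ax": 0, "ay": 0, "az": 0, "fingers": 0}, {"dx": 7.3, "dy": -2.2, "dz": 0, "ax": 0, "ay": 0, "az": 0, "fingers": 0}, {"dx": 4, "dy": -1, "dz": 0, "ax": 0, "ay": 0, "az": 0, "fingers": 0}, {"dx": 0, "dy": 0, "dz": 0, "ax": 0, "ay": 0, "az": 0, "fingers": 0}]'

```text
clock: 12.2
tool_pos: [0.5824, 0.0464, 0.1078]
orientation: [34.9, 89.9, -166.0]
force: [-0.2, 0.2, -0.4]
opening: 0.0005
```

```bash
python3 - <<'E'
from h import *
s=snap("side"); cv2.imwrite("pics/d10.png",cv2.resize(s["image"][110:300,220:420],None,fx=3,fy=3,interpolation=cv2.INTER_CUBIC))
goto([*c2w(0,.0805),.098],YAW+np.pi); print(ctrl.get_obs()["force"])
E
```

```text
shift tool mm [10.  -3.  -1.5] turn units [ 0.03  0.01 -0.01] z ang now 159.1
[-0.58470283  0.29042168  0.26519618]
```

View pics/d10.png

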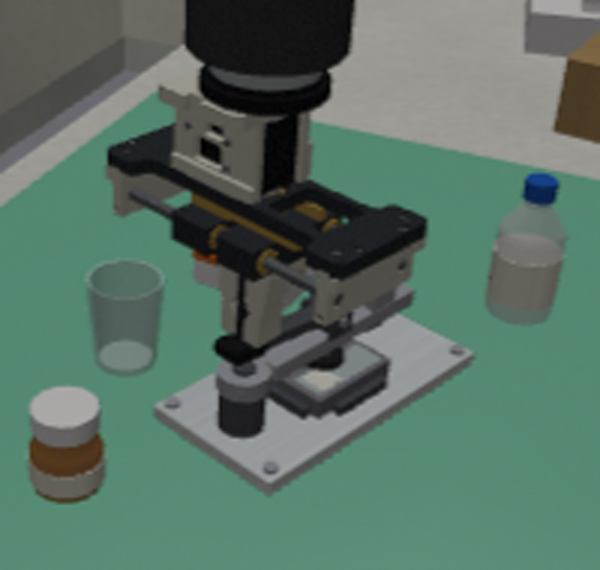

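>>> send_rows --deltas '[{"dx": 4, "dy": -1, "dz": 0, "ax": 0, "ay": 0, "az": 0, "fingers": 0}, {"dx": 3, "dy": -1, "dz": 0, "ax": 0, "ay": 0, "az": 0, "fingers": 0}, {"dx": 2, "dy": 0, "dz": 0, "ax": 0, "ay": 0, "az": 0, "fingers": 0}, {"dx": 0, "dy": 0, "dz": 0, "ax": 0, "ay": 0, "az": 0, "fingers": 0}]'

```text
clock: 12.75
tool_pos: [0.5837, 0.0485, 0.0992]
orientation: [-12.2, 90.0, 146.9]
force: [-0.2, 0.4, -0.5]
opening: 0.0001
```

>>> send_rows --deltas '[{"dx": 1.5, "dy": 0, "dz": 0, "ax": 0, "ay": 0, "az": 0, "fingers": 0}, {"dx": 0, "dy": 0, "dz": 0, "ax": 0, "ay": 0, "az": 0, "fingers": 0}]'

```text
clock: 13.0
tool_pos: [0.5839, 0.0486, 0.0982]
orientation: [-133.9, 90.0, 25.3]
force: [-0.9, 1.0, 3.0]
opening: 0.0005
```

>>> send_rows --deltas '[{"dx": 1, "dy": 0, "dz": 0, "ax": 0, "ay": 0, "az": 0, "fingers": 0}, {"dx": 0, "dy": 0, "dz": 0, "ax": 0, "ay": 0, "az": 0, "fingers": 0}, {"dx": 0, "dy": 0, "dz": 0, "ax": 0, "ay": 0, "az": 0, "fingers": 0}]'

```text
clock: 13.38
tool_pos: [0.584, 0.0486, 0.098]
orientation: [-146.7, 89.9, 12.5]
force: [-3.9, 1.2, 9.3]
opening: 0.0005
```

Force rose to 9 N with the TCP at 98 mm (tip at 73 mm, the nominal down height), so the lever is on its stop. Retreat and check.

>>> send_rows --deltas '[{"dx": 0.7, "dy": 0, "dz": 0, "ax": 0, "ay": 0, "az": 0, "fingers": 0}, {"dx": 0, "dy": 0, "dz": 0, "ax": 0, "ay": 0, "az": 0, "fingers": 0}, {"dx": -5, "dy": 0, "dz": 0, "ax": 0, "ay": 0, "az": 0, "fingers": 0}, {"dx": -30, "dy": 0, "dz": 0, "ax": 0, "ay": 0, "az": 0, "fingers": 0}, {"dx": -50, "dy": 0, "dz": 0, "ax": 0, "ay": 0, "az": 0, "fingers": 0}, {"dx": -50, "dy": 0, "dz": 0, "ax": 0, "ay": 0, "az": 0, "fingers": 0}, {"dx": -50, "dy": 0, "dz": 0, "ax": 0, "ay": 0, "az": 0, "fingers": 0}, {"dx": -40, "dy": 0, "dz": 0, "ax": 0, "ay": 0, "az": 0, "fingers": 0}, {"dx": 0, "dy": 0, "dz": 0, "ax": 0, "ay": 0, "az": 0, "fingers": 0}, {"dx": 0, "dy": 0, "dz": 0, "ax": 0, "ay": 0, "az": 0, "fingers": 0}]'

```text
clock: 14.62
tool_pos: [0.5834, 0.0485, 0.3206]
orientation: [-6.7, 90.0, 152.5]
force: [-0.2, -0.1, -0.8]
opening: 0.0001
```

```bash
python3 - <<'E'
from h import *
import pickle
d={n:snap(n) for n in("wrist","side","scene")}; pickle.dump(d,open("d11.pkl","wb"))
cv2.imwrite("pics/w11.png",cv2.resize(d["wrist"]["image"],(800,600)))
cv2.imwrite("pics/d11.png",cv2.resize(d["side"]["image"][160:290,220:420],None,fx=4,fy=4,interpolation=cv2.INTER_CUBIC))
cv2.imwrite("pics/s11.png",cv2.resize(d["scene"]["image"][160:280,140:330],None,fx=4,fy=4,interpolation=cv2.INTER_CUBIC))
E
```

```text
(no output)
```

View pics/w11.png

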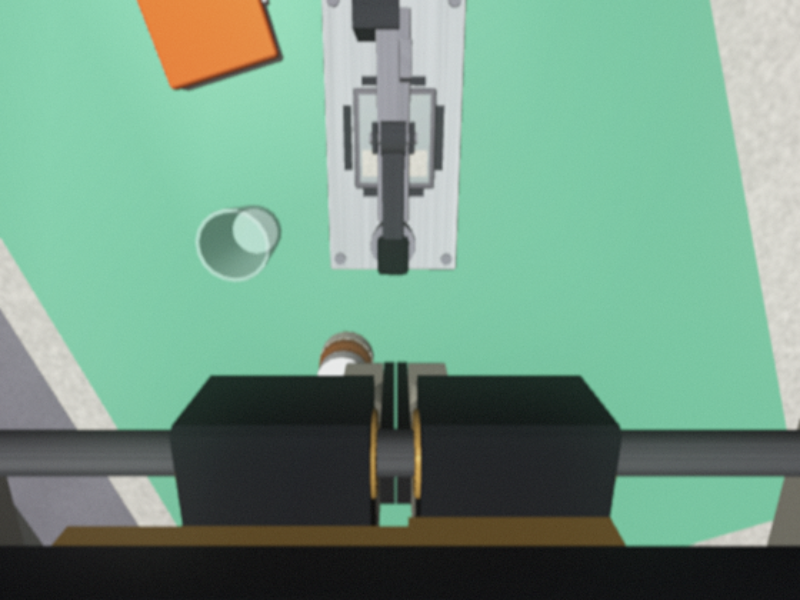

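View pics/d11.png

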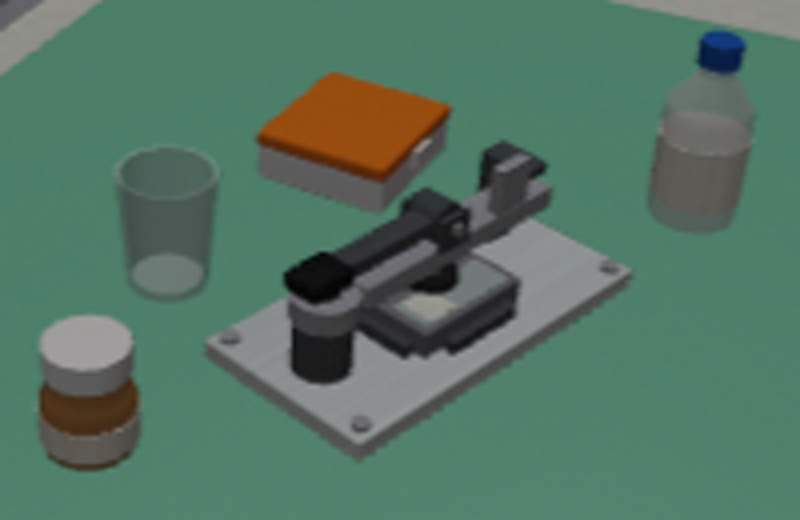

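View pics/s11.png

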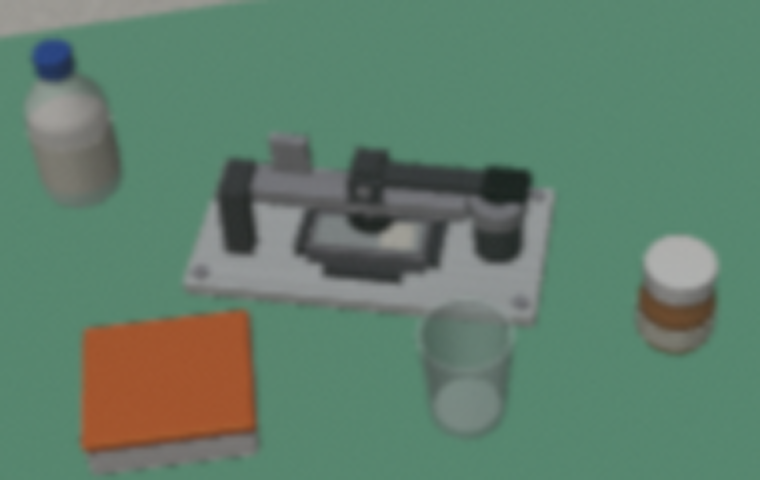

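The lever lies level along the strap (side view: grip at (320,275)), the pad is on the chamber, and the bystanders haven't moved. One last number check on the grip height and bystander shift.

```bash
python3 - <<'E'
import pickle
from h import *
d=pickle.load(open("d11.pkl","rb")); d0=pickle.load(open("d0.pkl","rb"))
k=lambda u,v:(u*.7-.15,v*.7-.15); sd=lambda u,v:(220+u/4-.375,160+v/4-.375); sc=lambda u,v:(140+u/4-.375,160+v/4-.375)
print("grip end top edge mid: ",tri(d["wrist"],k(393,273),d["side"],sd(303,290)),"expected",c2w(0,.1),.073)
print("grip top centre",tri(d["scene"],sc(507,179),d["side"],sd(320,272)))
e=[onz(d["wrist"],*k(*p),.056)[:2] for p in((412,12),(410,110))]; v=e[1]-e[0]; print("strap edge angle rel. yaw",np.arctan2(-v[0],v[1])-YAW)
for n in("side","scene"):
    df=cv2.absdiff(d[n]["image"],d0[n]["image"]).max(2)
    reg={"side":dict(jar=(228,238,258,278),beaker=(248,196,276,236),box=(284,178,320,212),bottle=(380,166,412,220)),"scene":dict(jar=(298,218,322,250),box=(160,238,206,280),bottle=(145,168,172,214),beaker=(244,236,270,270))}[n]
    print(n,{a:round(float((df[y0:y1,x0:x1]>40).mean()),3) for a,(x0,y0,x1,y1) in reg.items()})
o=ctrl.get_obs(); print(o["clock"],o["force"])
E
```

```text
grip end top edge mid:  [0.59057989 0.06499852 0.06698545] expected [0.59188168 0.0668408 ] 0.073
grip top centre [0.58513157 0.05283568 0.07128984]
strap edge angle rel. yaw -0.010109753243632447
side {'jar': 0.0, 'beaker': 0.0, 'box': 0.117, 'bottle': 0.0}
scene {'jar': 0.0, 'box': 0.0, 'bottle': 0.0, 'beaker': 0.0}
14.775 [ 0.54162186  0.05844315 -0.5611107 ]
```

```bash
python3 -c "
from h import *
print(ctrl.close_job(), ctrl.get_obs()['clock'])"
```

```text
the job is handed in; nothing more can be done
the job is handed in; nothing more can be done
```

The chamber is clamped and the job is handed in, at about 15 s of the 51 s allowed; no verdict was reported.

**What I did:** With the gripper shut, I swept the strap home with the back of a finger until it hit its stop (about 10 N, no further travel). I backed off and checked it from above. Then I pressed the cam lever down along its arc with the fingertips to its stop (about 9 N, tip at 73 mm) and raised the arm clear.

**Last checks:**
- **Strap:** it lines up with the clamp to about 0.01 rad and sits under the catch lip.
- **Lever:** it is level. The grip centre measured 71 mm, against 73 mm nominal.
- **Chamber and pad:** the chamber is in its nest with the pad on it, as far as the images show. I could not measure the pad force directly.
- **Bystanders:** none appears to have moved. The pictures match the starting ones, except part of the slide box area in the side view, where the raised lever used to cover the box. The scene view shows no change there.

**Disagreements:**
- One two-view estimate of the grip's end edge gave 67 mm instead of 73 mm, probably from an imprecise pixel pick.
- The first two move calls were refused, probably because some keys were left out, and moved nothing.

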